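# Put the desk things back on their own mats

### The job

Every desk thing is standing on a wrong grey felt mat. Put each one in the middle of the mat cut to its own shape, upright and lined up with it: the cube puzzle on the square mat, the round tin on the round mat, the stapler lengthwise on the long mat, the cross puzzle on the cross-shaped mat. As all the mats are taken, set things down on the lid of the closed blue box to make room on the way, and leave nothing on it at the end.

Things in the scene. Friction and masses are not known exactly. Their poses are not given: they have to be found in the camera images.
- cube_puzzle: Loose wooden cube puzzle, 45 mm each way, dark joint lines on its faces, about 65 g. Origin: centre of its underside; x and y along its sides, z up. Belongs on the square mat; any quarter turn will do.
- clip_tin: Loose round steel tin with lid, standing upright, 47 mm diameter at the lid (46 mm below), 45 mm high, about 90 g. Origin: centre of its underside, z up. Belongs on the round mat, turned any way.
- stapler: Loose black stapler with a steel top strip, standing on its base: base 110 x 36 x 10 mm (x, y, z), above it a straight-sided body 100 x 30 mm (its middle 3 mm towards +x) up to 36 mm, top strip to 40 mm; about 160 g. Grip across the 30 mm sides. Origin: centre of its underside; x along its length, z up. Belongs on the long mat, lengthwise, either way round.
- cross_puzzle: Loose wooden cross puzzle: two bars 72 x 24 mm, 20 mm high, crossing flat on the mat along its x and y, and on the crossing a square post 24 x 24 mm from 20 up to 56 mm, sides parallel to the bars; about 60 g. Grip it by the post, above the bars. Origin: centre of its underside; z up. Belongs on the cross-shaped mat, bars along the mat's arms; any quarter turn will do.
- square_mat: Fixed grey felt mat lying on the desk, 3 mm thick, 90 x 90 mm, sides along its x and y. Origin: its centre on the desk surface (its top is 3 mm above), z up.
- round_mat: Fixed grey felt mat lying on the desk, 3 mm thick, a disc of 100 mm diameter. Origin: its centre on the desk surface (its top is 3 mm above), z up.
- long_mat: Fixed grey felt mat lying on the desk, 3 mm thick, 150 mm long (its x) and 56 mm wide (its y). Origin: its centre on the desk surface (its top is 3 mm above), z up.
- cross_mat: Fixed grey felt mat lying on the desk, 3 mm thick, cut as a plus sign: two arms 110 x 40 mm along its x and y. Origin: its centre on the desk surface (its top is 3 mm above), z up.
- blue_box: Fixed, closed blue plastic clip-top box with white clips on its two long sides; flat lid 130 x 92 mm (x, y), top of the lid 35 mm above the desk, empty at the start. Origin: centre of its underside on the desk, z up.
Not all that is in view belongs to the job. What is shaped like the cube_puzzle but green, purple or yellow is not meant.

How it is judged:
By the outcome, as a careful person would: the job done as asked, in the order asked, and still so for the second after the job is handed in, with the robot touching nothing.
It also fails if it takes over 138 s, if anything falls off the work surface, if the arm or the gripper's body presses on something with over 40 N, if the wrist force passes 120 N, or if a joint passes its speed limit or range.

### The arm

A 6-joint arm with a two-finger parallel gripper is mounted at the origin on the work surface. World frame = base frame: x ahead of the robot, y to its left, z up, the work surface at z = 0. Lengths are in m, angles in rad, forces in N, time in s.
With the tool pointing down it reaches from about 0.25 to 0.85 m from the base axis. Payload 12.5 kg.
Tool frame: the origin (TCP) lies on the mounting face of the last link; the fingertips stand 186 mm ahead of it and the grasp point (between the pads) lies 167 mm ahead of it; z points along the fingers, y is the direction in which the jaws open and shut (so a half turn about z gives the same grasp; the last joint's range is limited). The gripper opens to 93 mm and grips with 3 to 60 N. Pads are 15 mm wide; open, the fingers measure 128 mm over their backs; the gripper's body (75 mm by 188 mm) begins 65 mm behind the grasp point.
Start: joints at [1.217, 0.351, 1.652, -0, 1.139, -0.085], TCP at [0.146, 0.53, 0.405] pointing down, gripper open.
Joint ranges: [-2.75, 2.75], [-0.79, 2.1], [0.01, 2.65], [-1.57, 4.71], [0.07, 3.14], [-2.87, 2.87]. Speed limits (rad/s): [2.22, 2.22, 2.79, 3.14, 3.14, 3.14].

### API

Orientations are given as a unit quaternion [x, y, z, w].
In Python, from cell import telemetry, eyes, r, finder gives the robot as it stands.
- The arm moves only by the tool move_arm, never from a script. Its argument "moves" is a list of rows, each a list of 2 entries, a list of its own where there are three numbers: the shift along the tool's x, y, z in m, then the turn about the tool's z in rad. In form: [[[x, y, z], spin], ...]. A call has 1 to 8 rows; each row is the pose to reach, as a shift and turn from the pose commanded when the call began, along the tool's axes at that moment; what a row does not reach only later rows make up. A row lasts 1/10 s, in which the tool goes at most 50 mm and 8.59 degrees, less where a joint would pass 70% of its speed; a pose out of reach is approached as far as the arm can. A call with a gripper value outside its range is refused whole. "jaw" is the closure in counts, from 0 (fully open) to 255 (shut), set as the call begins (left out, the last holds). The fingers move at their own pace and stop on an object; the grip force is fixed at half the most. Time passes only in rows, so rows that repeat a pose let the fingers close. It gives the time, the measured TCP pose, the force and the opening at its end, in the units of the state.
- telemetry.read_state(): the state, without advancing time (a new reading comes with each control period).
- eyes.capture(name): name is "scene" or "top" or "wrist"; returns (picture, depth): 480x640x3 uint8, blue, green, red; 480x640 float32, m along the optical axis (not along the pixel's ray), 0 where there is no reading.
- eyes.camera_model(name): a dict with "intrinsics" (3x3 intrinsics, pixels), "T" (4x4, takes a point from camera to world coordinates). Camera axes: x right, y down, z forward; pixel columns grow to the right and rows downward; lengths in m; the calibration is good to about 2 mm. A picture is of the moment at which its call begins: read the wrist's pose just before it. camera_model takes no time and is no camera call; for the wrist camera it gives the pose at the moment of the call.
- r.job_done(): hands the job in, once; it reports no verdict.
Trained networks look in the newest picture that a camera, given by its name, has taken for a name from the list of things; names that differ only in an ending like _2 or _b are one class to them, and where a whole thing is asked for, a point or a joint stands for the part that bears it (a point fixed in the world has none). Each returns a list of dicts, best first, with "conf" (0 to 1); they miss things now and then, are a little off and sometimes report something else, mostly with a low value. They report only what shows in the picture. A call takes as long as a camera call. They do not tell look-alikes from the thing itself.
- finder.silhouettes(thing, camera): "region" (480x640 bool, what is visible of it) and "xy" ([column, row] in pixels, amid what is visible of it).
- finder.landmark_of(thing, camera): "xy" ([column, row] in pixels: a listed point, or the origin of a listed thing).
The state is a dict: "clock": time; "joints": joint angles; "qd": joint speeds; "effort": joint torques, N m; "eef_pos": TCP position; "ee_rot": TCP orientation; "ft_force": force on the tool from outside, world axes, zero at the start; "ft_torque": the same for the moment, N m; "gripper_width": finger opening in m.
Only numpy, scipy, OpenCV 4.12 (cv2) and the standard library are available. Lean on these libraries where they do the work, as an engineer would, in place of code of your own. Each camera call takes 0.05 s, during which the arm holds its last target. There are 200 camera calls.

## Working session

There is one attempt and no reset: what is moved stays moved. The work goes in short steps, Python scripts to look and compute and a tool call to move; the robot and the scene stay as the last step left them, time stands still between calls to the robot, and variables do not carry over. Pictures are saved under pics/ and viewed, about 12 in all and at most 16, crops included, and the job is handed in when it is done.

Besides the shell and the picture viewer there is one more tool, called after ">>>" as name(argument=value, ...), one argument or row to a line, values as JSON. move_arm: Moves the arm, as the interface text tells. Its arguments: {"type":"object","properties":{"moves":{"type":"array"},"jaw":{"type":"number"}},"required":["moves"]}

```bash
ls; mkdir -p pics; python3 - <<'E'
from cell import telemetry, eyes, r, finder
import cv2, numpy as np
print(telemetry.read_state())
for n in ("top","scene"):
    p,d=eyes.capture(n); cv2.imwrite(f"pics/{n}0.png",p); np.save(f"{n}0.npy",d)
    m=eyes.camera_model(n); print(n,m)
E
```

```text
pics
{'clock': 0.0, 'joints': array([ 1.21737844e+00,  3.51242442e-01,  1.65243644e+00, -2.12573790e-05,
        1.13912471e+00, -8.45590995e-02]), 'qd': array([-0.00158495,  0.00073701, -0.00050217,  0.00039313,  0.00017817,
       -0.00030608]), 'effort': array([-4.83978238e-04, -4.97316134e+01, -2.85258365e+01,  6.98494585e-02,
        2.56629882e-02, -1.55392722e-04]), 'eef_pos': array([0.146006  , 0.53012696, 0.40419321]), 'ee_rot': array([ 1.34020439e-01,  9.90978383e-01, -5.93106590e-04, -1.22113237e-04]), 'ft_force': array([-0.03214576,  0.02013552,  0.32442454]), 'ft_torque': array([ 0.01781472, -0.00522585, -0.0619159 ]), 'gripper_width': 0.09314119970654171}
top {'intrinsics': array([[511.14912555,   0.        , 313.33526391],
       [  0.        , 511.14912555, 244.78492291],
       [  0.        ,   0.        ,   1.        ]]), 'T': array([[-0.00961583, -0.98248789,  0.18607817,  0.33400575],
       [-0.99993205,  0.01067398,  0.00468556, -0.01253616],
       [-0.00658971, -0.18602047, -0.98252377,  0.89808051],
       [ 0.        ,  0.        ,  0.        ,  1.        ]])}
scene {'intrinsics': array([[594.82297224,   0.        , 313.98379582],
       [  0.        , 594.82297224, 228.97194126],
       [  0.        ,   0.        ,   1.        ]]), 'T': array([[ 0.46630568,  0.62143477, -0.62958545,  1.19980024],
       [ 0.8843879 , -0.31105546,  0.34799791, -0.38779128],
       [ 0.02042202, -0.71907115, -0.69463632,  0.79203008],
       [ 0.        ,  0.        ,  0.        ,  1.        ]])}
```

View pics/top0.png

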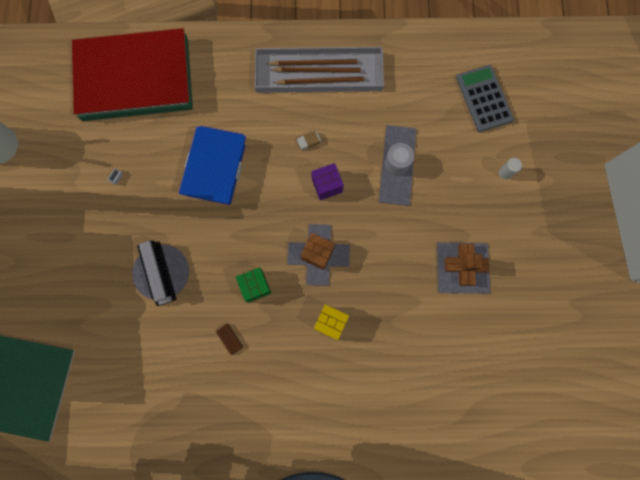

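View pics/scene0.png

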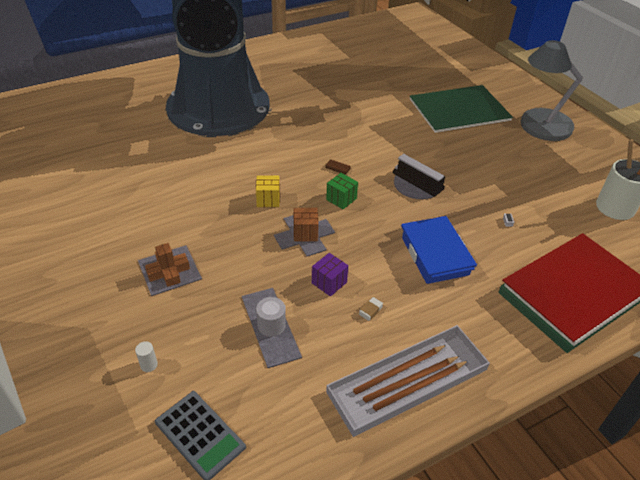

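The top view shows the stapler on the round mat (160,272), the cube on the cross mat (318,252), the tin on the long mat (400,160), and the cross on the square mat (467,265). The blue box is at (213,165). The scene view agrees. That makes two swaps through the lid.

```bash
cat > h.py <<'E'
from cell import telemetry, eyes, r, finder
import cv2, numpy as np
from scipy.spatial.transform import Rotation as R
def cloud(d,m):
    K,T=m["intrinsics"],m["T"]; v,u=np.mgrid[:480,:640]
    P=np.stack([(u-K[0,2])/K[0,0]*d,(v-K[1,2])/K[1,1]*d,d],-1)
    return P@T[:3,:3].T+T[:3,3]
def onplane(uv,m,z):
    K,T=m["intrinsics"],m["T"]; uv=np.atleast_2d(uv).astype(float)
    ray=np.c_[(uv-[K[0,2],K[1,2]])/[K[0,0],K[1,1]],np.ones(len(uv))]@T[:3,:3].T
    return T[:3,3]+ray*((z-T[2,3])/ray[:,2])[:,None]
def rect(xy):
    (c,s,a)=cv2.minAreaRect((np.asarray(xy)[:,:2]*1000).astype(np.float32))
    if s[0]<s[1]: a+=90; s=s[::-1]
    return np.round(c,1),np.round(s,1),round((a+90)%180-90,1)  # mm, long side angle deg
E
python3 - <<'E'
from h import *
m=eyes.camera_model("top"); p,d=eyes.capture("top"); W=cloud(d,m)
H=dict(cube_puzzle=.045,clip_tin=.045,stapler=.04,cross_puzzle=.056,square_mat=.003,round_mat=.003,long_mat=.003,cross_mat=.003,blue_box=.035)
out={}
for n,h in H.items():
    for s in finder.silhouettes(n,"top")[:2]:
        g=s["region"]; out.setdefault(n,g)
        z=W[...,2][g&(d>0)]
        uv=np.argwhere(g)[:,::-1]
        hi=g&(d>0)&(abs(W[...,2]-h-(0.003 if h>.035 else 0))<.006)
        print(n,round(s["conf"],2),np.round(s["xy"]),"z90",np.round(np.percentile(z,[5,50,95]),4),"sil@h",rect(onplane(uv,m,h+(.003 if h>.035 else 0))),"top",hi.sum(),rect(W[hi]) if hi.sum()>5 else "")
np.savez("masks.npz",**out)
E
```

```text
cube_puzzle 0.92 [334. 320.] z90 [0.0415 0.0443 0.0467] sil@h (array([366.2, -36.6]), array([46.2, 44.1]), -25.3) top 664 (array([366.6, -36.9]), array([45.7, 44.2]), -24.8)
cube_puzzle 0.9 [315. 252.] z90 [0.0155 0.0469 0.0494] sil@h (array([485.2, -15.3]), array([52.3, 47.2]), -25.6) top 698 (array([488.1, -15.3]), array([46.2, 45. ]), -25.6)
clip_tin 0.97 [401. 160.] z90 [0.0101 0.0466 0.0494] sil@h (array([ 646.4, -160.3]), array([60.6, 45.1]), -19.5) top 539 (array([ 653.7, -162.2]), array([46.2, 45.1]), -3.6)
stapler 0.64 [155. 273.] z90 [0.0079 0.039  0.0439] sil@h (array([453.2, 257.1]), array([113.5,  41.6]), 18.5) top 928 (array([456. , 264.9]), array([104.6,  29.6]), 18.3)
stapler 0.32 [328. 260.] z90 [-0.0003  0.0023  0.0047] sil@h (array([480.2, -17.8]), array([96.6, 96.4]), 41.5) top 0 
cross_puzzle 0.7 [466. 263.] z90 [0.0061 0.0226 0.0591] sil@h (array([ 456.9, -262.2]), array([66.3, 64.6]), -45.7) top 224 (array([ 464.4, -274.5]), array([24.6, 24.2]), 89.1)
square_mat 0.65 [453. 274.] z90 [-0.0003  0.0023  0.0051] sil@h (array([ 461., -272.]), array([91.2, 89.3]), 89.0) top 1391 (array([ 460.9, -272.7]), array([91.6, 90.3]), 87.9)
long_mat 0.96 [396. 175.] z90 [-0.0006  0.0021  0.0048] sil@h (array([ 653.4, -164.2]), array([152.9,  57.3]), -6.8) top 1674 (array([ 654.8, -164.5]), array([154.6,  57.1]), -6.8)
cross_mat 0.88 [328. 260.] z90 [-0.0005  0.0023  0.0048] sil@h (array([486.2, -16.8]), array([104.1, 102.8]), -47.1) top 1480 (array([486.5, -16.9]), array([104.1, 103. ]), -47.1)
blue_box 0.55 [158. 271.] z90 [0.008  0.039  0.0439] sil@h (array([454.2, 259.3]), array([114.9,  43. ]), 18.3) top 553 (array([456.1, 265.4]), array([104.3,  30.9]), 17.8)
```

```bash
python3 - <<'E'
from h import *
m=eyes.camera_model("top"); p=cv2.imread("pics/top0.png"); d=np.load("top0.npy"); W=cloud(d,m); Z=W[...,2]
hsv=cv2.cvtColor(p,cv2.COLOR_BGR2HSV)
b=(hsv[...,0]>105)&(hsv[...,0]<130)&(hsv[...,1]>150)&(abs(Z-.035)<.007); b[:, :170]=0; b[:,260:]=0
print("box",b.sum(),rect(W[b]))
g=(hsv[...,1]<70)&(abs(Z-.003)<.012); g[:225]=0; g[320:]=0; g[:,:125]=0; g[:,195:]=0
g=cv2.morphologyEx(g.astype(np.uint8),cv2.MORPH_OPEN,np.ones((3,3)))
pts=onplane(np.argwhere(g)[:,::-1],m,.003)[:,:2]*1000
c,rad=cv2.minEnclosingCircle(pts.astype(np.float32)); print("round",len(pts),c,rad)
hull=cv2.convexHull(pts.astype(np.float32))[:,0]; print(cv2.fitEllipse(hull))
M=np.load("masks.npz")
for n,lo,hi in (("cross_puzzle",.016,.029),("stapler",.03,.05)):
    q=M[n]&(Z>lo)&(Z<hi); print(n,q.sum(),rect(W[q]))
o=p.copy(); o[b]=(0,255,255); o[g>0]=(0,255,0)
cv2.imwrite("pics/chk.png",cv2.resize(o[110:330,110:510],None,fx=2,fy=2))
print(eyes.camera_model("wrist"))
E
```

```text
box 3528 (array([646.5, 169.5]), array([130.9,  91.8]), -12.5)
round 1343 (454.51324462890625, 262.1986999511719) 53.465606689453125
((456.7140197753906, 263.01025390625), (98.90151977539062, 103.44971466064453), 96.00614929199219)
cross_puzzle 715 (array([ 463.8, -274.6]), array([65.8, 65.5]), -46.4)
stapler 1088 (array([455.9, 265.4]), array([104.5,  31.1]), 18.1)
{'intrinsics': array([[356.43725915,   0.        , 327.77237124],
       [  0.        , 356.43725915, 242.26135969],
       [  0.        ,   0.        ,   1.        ]]), 'T': array([[ 2.66619371e-01,  9.27914618e-01,  2.60554358e-01,
         7.40824700e-02],
       [ 9.63801886e-01, -2.56638429e-01, -7.22678487e-02,
         5.50516397e-01],
       [-1.90132151e-04,  2.70390790e-01, -9.62750635e-01,
         3.84809700e-01],
       [ 0.00000000e+00,  0.00000000e+00,  0.00000000e+00,
         1.00000000e+00]])}
```

View pics/chk.png

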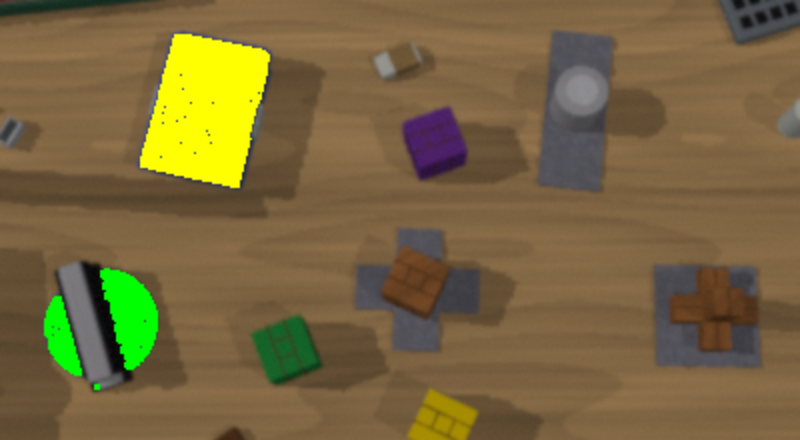

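The box is at (646,169) mm with its long side at −12.5°, and the round mat is at about (456,263). Both masks fit well. I'll go above the cube and check with the wrist camera.

```bash
cat >> h.py <<'E'
def cur():
    s=telemetry.read_state(); M=R.from_quat(s["ee_rot"]).as_matrix()
    return np.array(s["eef_pos"]),np.degrees(np.arctan2(M[1,1],M[0,1])),s
def plan(*wps):
    """wps: (x,y,grasp z in mm, jaw angle deg mod 180 or None). prints per-leg shift/spin for move_arm"""
    p,a,s=cur(); print("at",np.round(p,4),"jaw",round(a,2),"w",round(s["gripper_width"],4),"t",round(s["clock"],2),"q1,6",np.round(s["joints"][[0,5]],2),"F",np.round(s["ft_force"],1))
    for x,y,z,j in wps:
        t=np.array([x/1e3,y/1e3,z/1e3+.167]); b=a if j is None else a+(j-a+90)%180-90
        d=t-p; k=int(np.ceil(max(np.linalg.norm(d)/.3,abs(b-a)/60,1)))
        for i in range(k):
            c,sn=np.cos(np.radians(a)),np.sin(np.radians(a)); e=d/k
            sh=[sn*-e[0]+c*e[1], c*e[0]+sn*e[1], -e[2]]  # tool x=(-sin,cos), y=(cos,sin), z down
            print(f"[[{sh[0]:.4f},{sh[1]:.4f},{sh[2]:.4f}],{np.radians(a-(b if i==k-1 else a+(b-a)/(k-i))):.4f}] rows~{np.linalg.norm(e)/.05:.1f}/{abs(b-a)/k/8.59:.1f}"); 
            a=b if i==k-1 else a+(b-a)/(k-i)
            p=p+e
E
python3 - <<'E'
from h import *
M=R.from_quat(cur()[2]["ee_rot"]).as_matrix(); print(M.round(3))
plan((487,-15,170,64.6))
E
```

```text
[[-0.964  0.266 -0.   ]
 [ 0.266  0.964 -0.   ]
 [ 0.    -0.    -1.   ]]
at [0.1461 0.5302 0.4047] jaw 74.59 w 0.0928 t 0.6 q1,6 [ 1.22 -0.08] F [-0.2  0.5 -0.7]
[[-0.1578,-0.1450,0.0226],0.0581] rows~4.3/0.4
[[-0.1660,-0.1356,0.0226],0.0581] rows~4.3/0.3
[[-0.1736,-0.1257,0.0226],0.0581] rows~4.3/0.1
```

>>> move_arm(
  moves=[
    [[-0.158, -0.145, 0.0226], 0.058],
    [[-0.158, -0.145, 0.0226], 0.058],
    [[-0.158, -0.145, 0.0226], 0.058],
    [[-0.158, -0.145, 0.0226], 0.058],
    [[-0.158, -0.145, 0.0226], 0.058],
    [[-0.158, -0.145, 0.0226], 0.058],
    [[-0.158, -0.145, 0.0226], 0.058],
  ],
  jaw=0,
)

```text
clock: 1.3
eef_pos: [0.2599, 0.3488, 0.3824]
ee_rot: [0.163, 0.987, 0.0, 0.0]
ft_force: [0.2, 0.4, 0.6]
gripper_width: 0.0932
```

>>> move_arm(
  moves=[
    [[-0.166, -0.1356, 0.0226], 0.058],
    [[-0.166, -0.1356, 0.0226], 0.058],
    [[-0.166, -0.1356, 0.0226], 0.058],
    [[-0.166, -0.1356, 0.0226], 0.058],
    [[-0.166, -0.1356, 0.0226], 0.058],
    [[-0.166, -0.1356, 0.0226], 0.058],
    [[-0.166, -0.1356, 0.0226], 0.058],
  ],
)

```text
clock: 2.0
eef_pos: [0.3734, 0.1678, 0.3596]
ee_rot: [0.191, 0.982, 0.0, -0.0]
ft_force: [-0.8, -0.2, 0.0]
gripper_width: 0.0928
```

>>> move_arm(
  moves=[
    [[-0.1736, -0.1257, 0.0226], 0.058],
    [[-0.1736, -0.1257, 0.0226], 0.058],
    [[-0.1736, -0.1257, 0.0226], 0.058],
    [[-0.1736, -0.1257, 0.0226], 0.058],
    [[-0.1736, -0.1257, 0.0226], 0.058],
    [[-0.1736, -0.1257, 0.0226], 0.058],
    [[-0.1736, -0.1257, 0.0226], 0.058],
    [[-0.1736, -0.1257, 0.0226], 0.058],
  ],
)

```text
clock: 2.8
eef_pos: [0.4867, -0.0131, 0.3371]
ee_rot: [0.219, 0.976, 0.0, -0.0]
ft_force: [0.1, -0.3, -0.1]
gripper_width: 0.0932
```

```bash
cat >> h.py <<'E'
def look(name,view=None):
    m=eyes.camera_model("wrist"); p,d=eyes.capture("wrist")
    if view: cv2.imwrite(f"pics/{view}.png",p)
    return m,p,d,cloud(d,m)
def grp(Wc,c,rad,lo,hi):
    q=(np.hypot(Wc[...,0]*1e3-c[0],Wc[...,1]*1e3-c[1])<rad)&(Wc[...,2]>lo/1e3)&(Wc[...,2]<hi/1e3)
    return Wc[q]
E
python3 - <<'E'
from h import *
plan((487,-15,28,64.6))
m,p,d,W=look("","w1")
q=grp(W,(487,-15),45,42,60); print("cube",len(q),rect(q),np.median(q[:,2]))
for n in("cube_puzzle","cross_mat"):
    for s in finder.silhouettes(n,"wrist"):
        print(n,s["conf"],s["xy"],rect(onplane(np.argwhere(s["region"])[:,::-1],m,.048 if n[1]=="u" else .003)))
E
```

```text
at [ 0.4867 -0.0131  0.3371] jaw 64.75 w 0.0932 t 2.8 q1,6 [-0.12 -1.25] F [ 0.1 -0.3 -0.1]
[[-0.0011,-0.0016,0.1421],0.0027] rows~2.8/0.0
cube 3199 (array([487.8, -13.6]), array([45.9, 45.8]), -25.9) 0.04817748477055234
cube_puzzle 0.96 [233.1, 104.0] (array([368.7, -31.6]), array([51.7, 44.6]), 64.7)
cube_puzzle 0.62 [367.5, 348.1] (array([601.1, -28.5]), array([67.3, 55.1]), 15.7)
cube_puzzle 0.19 [61.6, 305.5] (array([ 440., -227.]), array([66.2, 26.8]), 64.7)
cross_mat 0.62 [315.4, 203.9] (array([486.8, -15.5]), array([103.7, 103.6]), -48.0)
```

View pics/w1.png

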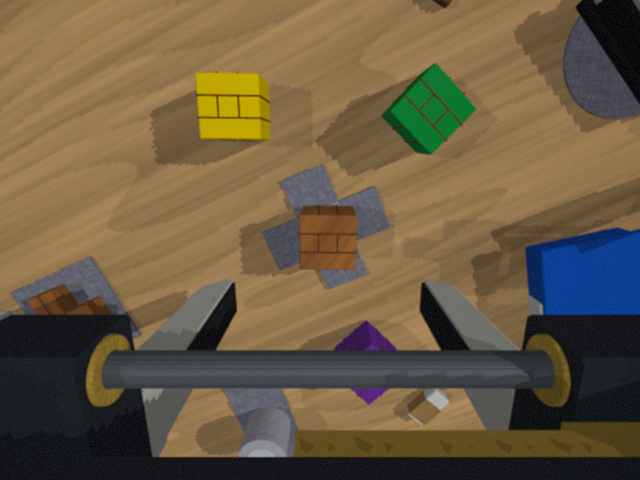

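The wrist view shows the brown cube at (328,237) between the jaws, with the cross mat under it. The wrist and top measurements agree to about 1.5 mm, so I'll pick it and set it on the lid.

```bash
python3 - <<'E'
from h import *
plan((488,-14.4,28,64.3),(488,-14.4,140,None),(646.5,169.5,140,77.5),(646.5,169.5,61,None),(646.5,169.5,150,None))
E
```

```text
at [ 0.4869 -0.0138  0.3372] jaw 64.72 w 0.0931 t 2.95 q1,6 [-0.12 -1.25] F [-0.6 -0.2 -0.6]
[[-0.0012,-0.0001,0.1422],0.0074] rows~2.8/0.0
[[0.0000,0.0000,-0.1120],0.0000] rows~2.2/0.0
[[-0.0631,0.2344,-0.0000],-0.2304] rows~4.9/1.5
[[0.0000,0.0000,0.0790],0.0000] rows~1.6/0.0
[[0.0000,0.0000,-0.0890],0.0000] rows~1.8/0.0
```

>>> move_arm(
  moves=[
    [[-0.001, 0.0, 0.04], 0.007],
    [[-0.001, 0.0, 0.08], 0.007],
    [[-0.001, 0.0, 0.11], 0.007],
    [[-0.001, 0.0, 0.13], 0.007],
    [[-0.001, 0.0, 0.142], 0.007],
    [[-0.001, 0.0, 0.142], 0.007],
    [[-0.001, 0.0, 0.142], 0.007],
  ],
  jaw=0,
)

```text
clock: 3.65
eef_pos: [0.4884, -0.0152, 0.1957]
ee_rot: [0.223, 0.975, 0.0, 0.0]
ft_force: [0.1, -0.7, 0.4]
gripper_width: 0.0931
```

>>> move_arm(
  moves=[
    [[0, 0, 0], 0],
    [[0, 0, 0], 0],
    [[0, 0, 0], 0],
    [[0, 0, 0], 0],
    [[0, 0, 0], 0],
    [[0, 0, 0], 0],
  ],
  jaw=255,
)

```text
clock: 4.25
eef_pos: [0.4882, -0.0153, 0.195]
ee_rot: [0.223, 0.975, -0.0, 0.0]
ft_force: [0.1, 0.1, -0.3]
gripper_width: 0.0495
```

```bash
python3 - <<'E'
from h import *
plan((488,-14.4,28,64.3))
E
```

```text
at [ 0.4882 -0.0153  0.195 ] jaw 64.23 w 0.0495 t 4.25 q1,6 [-0.13 -1.25] F [ 0.1  0.1 -0.3]
[[0.0005,0.0008,-0.0000],-0.0013] rows~0.0/0.0
```

>>> move_arm(
  moves=[
    [[0, 0, 0], 0],
    [[0, 0, 0], 0],
    [[0, 0, 0], 0],
    [[0, 0, -0.02], 0],
    [[0, 0, -0.05], 0],
    [[0, 0, -0.08], 0],
    [[0, 0, -0.112], 0],
    [[0, 0, -0.112], 0],
  ],
)

```text
clock: 5.05
eef_pos: [0.4889, -0.0154, 0.3103]
ee_rot: [0.223, 0.975, 0.0, 0.003]
ft_force: [0.8, 0.6, -1.1]
gripper_width: 0.0448
```

>>> move_arm(
  moves=[
    [[-0.008, 0.03, 0], -0.05],
    [[-0.019, 0.07, 0], -0.1],
    [[-0.03, 0.11, 0], -0.15],
    [[-0.041, 0.15, 0], -0.2],
    [[-0.052, 0.19, 0], -0.23],
    [[-0.06, 0.22, 0], -0.23],
    [[-0.063, 0.235, 0], -0.23],
    [[-0.063, 0.235, 0], -0.23],
  ],
)

```text
clock: 5.85
eef_pos: [0.6474, 0.1703, 0.3051]
ee_rot: [0.109, 0.994, -0.0, -0.001]
ft_force: [-1.0, -0.1, -1.0]
gripper_width: 0.0448
```

```bash
python3 - <<'E'
from h import *
plan((646.5,169.5,61,77.5))
m,p,d,W=look("")
hsv=cv2.cvtColor(p,cv2.COLOR_BGR2HSV)
b=(hsv[...,0]>105)&(hsv[...,0]<130)&(hsv[...,1]>150)&(abs(W[...,2]-.035)<.004); print(b.sum(),rect(W[b]))
E
```

```text
at [0.6474 0.1703 0.3051] jaw 77.5 w 0.0448 t 5.85 q1,6 [ 0.19 -1.16] F [-1.  -0.1 -1. ]
[[0.0007,-0.0010,0.0771],-0.0001] rows~1.5/0.0
12381 (array([582.2, 193.7]), array([197.9, 102.3]), -21.0)
```

>>> move_arm(
  moves=[
    [[0, -0.001, 0.025], 0],
    [[0, -0.001, 0.045], 0],
    [[0, -0.001, 0.06], 0],
    [[0, -0.001, 0.07], 0],
    [[0, -0.001, 0.075], 0],
    [[0, -0.001, 0.078], 0],
    [[0, -0.001, 0.078], 0],
    [[0, -0.001, 0.078], 0],
  ],
)

```text
clock: 6.7
eef_pos: [0.647, 0.168, 0.2296]
ee_rot: [0.11, 0.994, 0.0, 0.0]
ft_force: [0.0, 0.2, -0.8]
gripper_width: 0.0449
```

>>> move_arm(
  moves=[
    [[0, 0, 0], 0],
    [[0, 0, 0], 0],
    [[0, 0, 0], 0],
    [[0, 0, 0], 0],
    [[0, 0, -0.03], 0],
    [[0, 0, -0.07], 0],
    [[0, 0, -0.1], 0],
    [[0, 0, -0.1], 0],
  ],
  jaw=0,
)

```text
clock: 7.5
eef_pos: [0.6476, 0.1681, 0.3338]
ee_rot: [0.11, 0.994, 0.001, 0.004]
ft_force: [-0.0, -0.1, -0.4]
gripper_width: 0.0928
```

```bash
python3 - <<'E'
from h import *
plan((464,-274.5,170,88))
m,p,d,W=look("")
q=grp(W,(647,170),40,70,90); print("cube on lid",len(q),rect(q),np.median(q[:,2]))
E
```

```text
at [0.6476 0.1681 0.3338] jaw 77.41 w 0.0928 t 7.5 q1,6 [ 0.18 -1.17] F [-0.  -0.1 -0.4]
[[0.0414,-0.2360,-0.0016],-0.0924] rows~4.8/0.6
[[0.0630,-0.2312,-0.0016],-0.0924] rows~4.8/0.3
cube on lid 4246 (array([646.3, 168.2]), array([46.3, 45.9]), -11.9) 0.0801682110087316
```

>>> move_arm(
  moves=[
    [[0.0414, -0.236, 0], -0.092],
    [[0.0414, -0.236, 0], -0.092],
    [[0.0414, -0.236, 0], -0.092],
    [[0.0414, -0.236, 0], -0.092],
    [[0.0414, -0.236, 0], -0.092],
    [[0.0414, -0.236, 0], -0.092],
    [[0.0414, -0.236, 0], -0.092],
  ],
)

```text
clock: 8.25
eef_pos: [0.5547, -0.0538, 0.328]
ee_rot: [0.065, 0.998, 0.0, -0.001]
ft_force: [-0.3, -0.3, -0.2]
gripper_width: 0.0931
```

>>> move_arm(
  moves=[
    [[0.063, -0.231, 0], -0.092],
    [[0.063, -0.231, 0], -0.092],
    [[0.063, -0.231, 0], -0.092],
    [[0.063, -0.231, 0], -0.092],
    [[0.063, -0.231, 0], -0.092],
    [[0.063, -0.231, 0], -0.092],
    [[0.063, -0.231, 0], -0.092],
    [[0.063, -0.231, 0], -0.092],
  ],
)

```text
clock: 9.05
eef_pos: [0.4638, -0.2731, 0.3286]
ee_rot: [0.017, 1.0, 0.0, -0.0]
ft_force: [-0.5, 0.6, 0.2]
gripper_width: 0.093
```

```bash
python3 - <<'E'
from h import *
m,p,d,W=look("","w2")
c=(464,-274.5)
q=grp(W,c,25,52,70); print("post",len(q),rect(q),np.median(q[:,2]))
q=grp(W,c,45,18,28); print("bars",len(q),rect(q),np.median(q[:,2]))
for n in("square_mat","cross_puzzle"):
    for s in finder.silhouettes(n,"wrist")[:2]:
        print(n,s["conf"],s["xy"],rect(onplane(np.argwhere(s["region"])[:,::-1],m,.003 if n[0]=="s" else .023)))
plan((464,-274.5,46,88))
E
```

```text
post 1073 (array([ 464. , -273.5]), array([25.1, 23.9]), -1.4) 0.059142561418124934
bars 2846 (array([ 464. , -273.5]), array([66.3, 66.3]), -47.4) 0.023189891067644436
square_mat 0.69 [343.9, 206.6] (array([ 460.2, -270.8]), array([90.1, 90.1]), 88.3)
cross_puzzle 0.87 [326.8, 232.9] (array([ 462.8, -273.7]), array([65.4, 65.2]), -46.9)
at [ 0.4637 -0.2733  0.3288] jaw 88.06 w 0.0932 t 9.2 q1,6 [-0.62 -2.16] F [ 0.8 -0.1  0.3]
[[-0.0003,-0.0012,0.1158],0.0010] rows~2.3/0.0
```

View pics/w2.png

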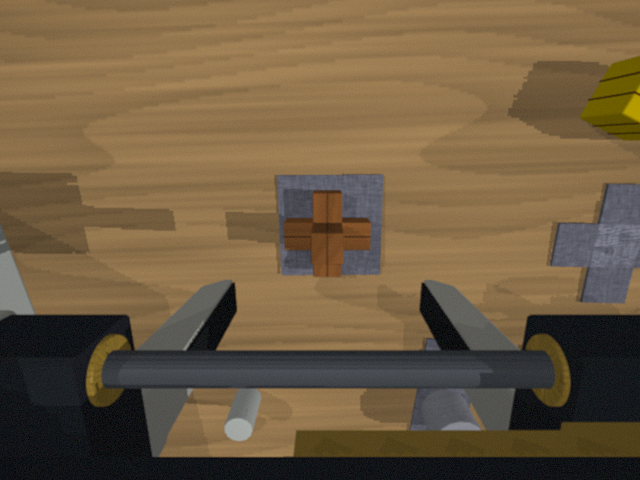

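The cross sits at (327,233) on the square mat and is well aligned with the jaws. The cross mat at (620,245) is clear.

>>> move_arm(
  moves=[
    [[0, -0.001, 0.04], 0],
    [[0, -0.001, 0.07], 0],
    [[0, -0.001, 0.095], 0],
    [[0, -0.001, 0.11], 0],
    [[0, -0.001, 0.116], 0],
    [[0, -0.001, 0.116], 0],
    [[0, -0.001, 0.116], 0],
  ],
)

```text
clock: 9.9
eef_pos: [0.4634, -0.2754, 0.2137]
ee_rot: [0.018, 1.0, -0.0, 0.0]
ft_force: [0.4, -0.1, -0.6]
gripper_width: 0.0931
```

>>> move_arm(
  moves=[
    [[0, 0, 0], 0],
    [[0, 0, 0], 0],
    [[0, 0, 0], 0],
    [[0, 0, 0], 0],
    [[0, 0, 0], 0],
    [[0, 0, 0], 0],
    [[0, 0, 0], 0],
    [[0, 0, 0], 0],
  ],
  jaw=255,
)

```text
clock: 10.7
eef_pos: [0.463, -0.2755, 0.2129]
ee_rot: [0.018, 1.0, 0.0, -0.0]
ft_force: [0.6, 0.9, 0.1]
gripper_width: 0.0337
```

>>> move_arm(
  moves=[
    [[0, 0, 0], 0],
    [[0, 0, 0], 0],
    [[0, 0, 0], 0],
  ],
)

```text
clock: 11.0
eef_pos: [0.463, -0.2754, 0.2129]
ee_rot: [0.018, 1.0, 0.0, -0.0]
ft_force: [-0.3, 0.4, 0.8]
gripper_width: 0.0237
```

```bash
python3 - <<'E'
from h import *
plan((464,-274,140,88.1),(486.6,-16.2,140,87.5),(486.6,-16.2,47,87.5))
E
```

```text
at [ 0.463  -0.2754  0.2129] jaw 87.95 w 0.0237 t 11.0 q1,6 [-0.62 -2.16] F [-0.3  0.4  0.8]
[[-0.0009,0.0014,-0.0941],-0.0027] rows~1.9/0.0
[[-0.0140,0.2584,-0.0000],0.0105] rows~5.2/0.1
[[-0.0000,-0.0000,0.0930],0.0000] rows~1.9/0.0
```

>>> move_arm(
  moves=[
    [[0, 0, -0.02], 0],
    [[0, 0, -0.05], 0],
    [[0, 0, -0.08], 0],
    [[0, 0, -0.094], 0],
    [[-0.002, 0.04, -0.094], 0.01],
    [[-0.004, 0.08, -0.094], 0.01],
    [[-0.006, 0.12, -0.094], 0.01],
    [[-0.008, 0.16, -0.094], 0.01],
  ],
)

```text
clock: 11.8
eef_pos: [0.4765, -0.1144, 0.3064]
ee_rot: [0.023, 1.0, 0.0, -0.0]
ft_force: [0.8, 0.1, -1.3]
gripper_width: 0.0238
```

>>> move_arm(
  moves=[
    [[-0.002, 0.04, 0], 0],
    [[-0.004, 0.08, 0], 0],
    [[-0.0053, 0.1, 0], 0],
    [[-0.0053, 0.1, 0], 0],
    [[-0.0053, 0.1, 0], 0],
    [[-0.0053, 0.1, 0.02], 0],
    [[-0.0053, 0.1, 0.04], 0],
    [[-0.0053, 0.1, 0.04], 0],
  ],
)

```text
clock: 12.6
eef_pos: [0.4859, -0.0173, 0.265]
ee_rot: [0.024, 1.0, 0.0, -0.002]
ft_force: [-0.5, -0.1, -0.9]
gripper_width: 0.0238
```

```bash
python3 - <<'E'
from h import *
plan((485.6,-16.2,47,87.5))
m,p,d,W=look("","w3")
for s in finder.silhouettes("cross_mat","wrist")[:2]:
        print(s["conf"],s["xy"],rect(onplane(np.argwhere(s["region"])[:,::-1],m,.003)))
E
```

```text
at [ 0.4859 -0.0173  0.265 ] jaw 87.29 w 0.0238 t 12.6 q1,6 [-0.13 -1.65] F [-0.5 -0.1 -0.9]
[[0.0003,0.0011,0.0510],-0.0036] rows~1.0/0.0
0.78 [334.1, 218.2] (array([469.3, -14.3]), array([110.3,  74.9]), 86.4)
```

View pics/w3.png

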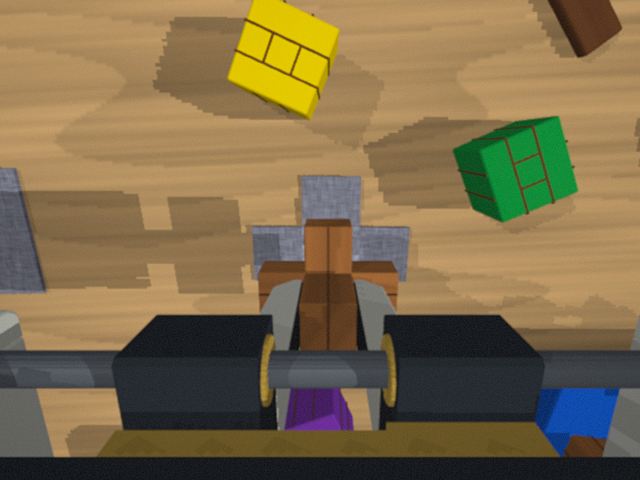

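>>> move_arm(
  moves=[
    [[0, 0.001, 0.02], -0.002],
    [[0, 0.001, 0.035], -0.002],
    [[0, 0.001, 0.045], -0.002],
    [[0, 0.001, 0.05], -0.002],
    [[0, 0.001, 0.052], -0.002],
    [[0, 0.001, 0.052], -0.002],
    [[0, 0.001, 0.052], -0.002],
  ],
)

```text
clock: 13.4
eef_pos: [0.4869, -0.0152, 0.2155]
ee_rot: [0.022, 1.0, -0.0, 0.0]
ft_force: [-0.9, -0.3, -0.3]
gripper_width: 0.0237
```

>>> move_arm(
  moves=[
    [[0, 0, 0], 0],
    [[0, 0, 0], 0],
    [[0, 0, 0], 0],
    [[0, 0, 0], 0],
    [[0, 0, -0.03], 0],
    [[0, 0, -0.07], 0],
    [[0, 0, -0.115], 0],
    [[0, 0, -0.115], 0],
  ],
  jaw=0,
)

```text
clock: 14.2
eef_pos: [0.4877, -0.0153, 0.3349]
ee_rot: [0.022, 1.0, -0.0, 0.004]
ft_force: [0.0, -0.2, -0.5]
gripper_width: 0.0832
```

```bash
python3 - <<'E'
from h import *
m,p,d,W=look("","w4")
c=(486.6,-16.2)
q=grp(W,c,25,52,70); print("post",len(q),rect(q),np.median(q[:,2]))
q=grp(W,c,45,18,28); print("bars",len(q),rect(q),np.median(q[:,2]))
for s in finder.silhouettes("cross_mat","wrist")[:2]:
        print(s["conf"],s["xy"],rect(onplane(np.argwhere(s["region"])[:,::-1],m,.003)))
plan((646.3,168.2,170,78.1),(646.3,168.2,60,78.1))
E
```

```text
post 1057 (array([487.9, -15.2]), array([25.2, 24. ]), -2.9) 0.05908828548430195
bars 2763 (array([487.7, -15.4]), array([66.5, 66.1]), -47.3) 0.0231840699932665
0.83 [313.6, 211.2] (array([487.2, -15. ]), array([104.9, 103. ]), 42.2)
0.54 [617.0, 189.9] (array([469. , 234.1]), array([94.2, 38.4]), 18.9)
at [ 0.4866 -0.0152  0.3304] jaw 87.49 w 0.0901 t 14.3 q1,6 [-0.13 -1.65] F [-0.1 -0.6 -0.5]
[[-0.1515,0.1902,-0.0066],0.1639] rows~4.9/1.1
[[0.0000,0.0000,0.1100],0.0000] rows~2.2/0.0
```

The cross is on its mat within 1 mm and about 0.3°. Next is the cube from the lid to the square mat.

>>> move_arm(
  moves=[
    [[-0.1515, 0.19, -0.006], 0.164],
    [[-0.1515, 0.19, -0.006], 0.164],
    [[-0.1515, 0.19, -0.006], 0.164],
    [[-0.1515, 0.19, -0.006], 0.164],
    [[-0.1515, 0.19, -0.006], 0.164],
    [[-0.1515, 0.19, -0.006], 0.164],
    [[-0.1515, 0.19, -0.006], 0.164],
    [[-0.1515, 0.19, -0.006], 0.164],
  ],
)

```text
clock: 15.1
eef_pos: [0.6458, 0.1673, 0.3345]
ee_rot: [0.104, 0.995, -0.0, -0.001]
ft_force: [0.4, -0.2, -0.4]
gripper_width: 0.0931
```

```bash
python3 - <<'E'
from h import *
plan((646.3,168.2,60,78.1))
E
```

```text
at [0.6458 0.1673 0.3345] jaw 78.07 w 0.0931 t 15.1 q1,6 [ 0.18 -1.18] F [ 0.4 -0.2 -0.4]
[[-0.0003,0.0010,0.1075],-0.0006] rows~2.2/0.0
```

>>> move_arm(
  moves=[
    [[0, 0.001, 0.04], 0],
    [[0, 0.001, 0.07], 0],
    [[0, 0.001, 0.09], 0],
    [[0, 0.001, 0.102], 0],
    [[0, 0.001, 0.1075], 0],
    [[0, 0.001, 0.1075], 0],
    [[0, 0.001, 0.1075], 0],
  ],
)

```text
clock: 15.8
eef_pos: [0.6468, 0.1689, 0.2296]
ee_rot: [0.104, 0.995, 0.0, 0.001]
ft_force: [0.1, 0.3, -0.5]
gripper_width: 0.0929
```

>>> move_arm(
  moves=[
    [[0, 0, 0], 0],
    [[0, 0, 0], 0],
    [[0, 0, 0], 0],
    [[0, 0, 0], 0],
    [[0, 0, 0], 0],
    [[0, 0, 0], 0],
    [[0, 0, 0], 0],
    [[0, 0, 0], 0],
  ],
  jaw=255,
)

```text
clock: 16.6
eef_pos: [0.6465, 0.169, 0.2284]
ee_rot: [0.104, 0.995, -0.0, 0.0]
ft_force: [1.1, -0.3, -0.2]
gripper_width: 0.0448
```

```bash
python3 - <<'E'
from h import *
plan((646,168.2,140,78.1),(460.5,-271.3,140,88.2),(460.5,-271.3,29,88.2))
E
```

```text
at [0.6465 0.169  0.2284] jaw 78.09 w 0.0448 t 16.6 q1,6 [ 0.19 -1.18] F [ 1.1 -0.3 -0.2]
[[0.0004,-0.0009,-0.0786],-0.0001] rows~1.6/0.0
[[0.0454,-0.2342,-0.0000],-0.0881] rows~4.8/0.6
[[0.0659,-0.2292,-0.0000],-0.0881] rows~4.8/0.3
[[0.0000,0.0000,0.1110],0.0000] rows~2.2/0.0
```

>>> move_arm(
  moves=[
    [[0, 0, -0.02], 0],
    [[0, 0, -0.05], 0],
    [[0, 0, -0.08], 0],
    [[0, 0, -0.08], 0],
    [[0.008, -0.04, -0.08], -0.03],
    [[0.015, -0.078, -0.08], -0.06],
    [[0.023, -0.117, -0.08], -0.088],
    [[0.03, -0.156, -0.08], -0.088],
  ],
)

```text
clock: 17.4
eef_pos: [0.5839, 0.0213, 0.3075]
ee_rot: [0.059, 0.998, -0.0, -0.001]
ft_force: [-0.1, -1.1, -0.6]
gripper_width: 0.045
```

>>> move_arm(
  moves=[
    [[0.011, -0.039, 0], -0.03],
    [[0.022, -0.078, 0], -0.06],
    [[0.033, -0.117, 0], -0.088],
    [[0.044, -0.156, 0], -0.088],
    [[0.055, -0.195, 0], -0.088],
    [[0.066, -0.234, 0], -0.088],
    [[0.076, -0.27, 0], -0.088],
    [[0.076, -0.27, 0], -0.088],
  ],
)

```text
clock: 18.2
eef_pos: [0.4758, -0.2395, 0.3077]
ee_rot: [0.018, 1.0, -0.0, -0.0]
ft_force: [0.0, 0.5, -0.9]
gripper_width: 0.0448
```

```bash
python3 - <<'E'
from h import *
plan((460.5,-271.3,60,88.2))
E
```

```text
at [ 0.4758 -0.2395  0.3077] jaw 87.98 w 0.0448 t 18.2 q1,6 [-0.55 -2.09] F [ 0.   0.5 -0.9]
[[0.0141,-0.0324,0.0807],-0.0039] rows~1.8/0.0
```

>>> move_arm(
  moves=[
    [[0.008, -0.018, 0], -0.003],
    [[0.014, -0.032, 0], -0.003],
    [[0.014, -0.032, 0.03], -0.003],
    [[0.014, -0.032, 0.06], -0.003],
    [[0.014, -0.032, 0.08], -0.003],
    [[0.014, -0.032, 0.08], -0.003],
    [[0.014, -0.032, 0.08], -0.003],
  ],
)

```text
clock: 18.9
eef_pos: [0.4625, -0.2679, 0.2286]
ee_rot: [0.014, 1.0, 0.0, -0.0]
ft_force: [0.4, -0.4, -0.1]
gripper_width: 0.045
```

```bash
python3 - <<'E'
from h import *
plan((460.5,-271.3,30,88.2))
m,p,d,W=look("","w5")
for s in finder.silhouettes("square_mat","wrist")[:2]:
        print(s["conf"],s["xy"],rect(onplane(np.argwhere(s["region"])[:,::-1],m,.003)))
E
```

```text
at [ 0.4625 -0.2679  0.2286] jaw 88.36 w 0.045 t 18.9 q1,6 [-0.61 -2.15] F [ 0.4 -0.4 -0.1]
[[0.0019,-0.0034,0.0316],0.0028] rows~0.6/0.0
0.89 [320.8, 224.7] (array([ 443.8, -270.4]), array([90.8, 57.7]), 88.8)
```

>>> move_arm(
  moves=[
    [[0, 0, 0.01], 0],
    [[0, 0, 0.02], 0],
    [[0, 0, 0.022], 0],
    [[0, 0, 0.022], 0],
  ],
)

```text
clock: 19.4
eef_pos: [0.4621, -0.2679, 0.2059]
ee_rot: [0.014, 1.0, 0.0, -0.0]
ft_force: [-0.6, -0.7, -0.6]
gripper_width: 0.0447
```

```bash
python3 - <<'E'
from h import *
plan((460.5,-271.3,30,88.2))
E
```

```text
at [ 0.4621 -0.2679  0.2059] jaw 88.35 w 0.0447 t 19.4 q1,6 [-0.61 -2.15] F [-0.6 -0.7 -0.6]
[[0.0015,-0.0034,0.0089],0.0026] rows~0.2/0.0
```

>>> move_arm(
  moves=[
    [[0.0015, -0.0034, 0], 0.002],
    [[0.0015, -0.0034, 0], 0.002],
    [[0.0015, -0.0034, 0.005], 0.002],
    [[0.0015, -0.0034, 0.0085], 0.002],
    [[0.0015, -0.0034, 0.0085], 0.002],
    [[0.0015, -0.0034, 0.0085], 0.002],
  ],
)

```text
clock: 20.0
eef_pos: [0.4607, -0.2713, 0.1978]
ee_rot: [0.015, 1.0, 0.0, -0.0]
ft_force: [-0.3, -0.0, -1.2]
gripper_width: 0.0452
```

>>> move_arm(
  moves=[
    [[0, 0, 0], 0],
    [[0, 0, 0], 0],
    [[0, 0, 0], 0],
    [[0, 0, 0], 0],
    [[0, 0, -0.03], 0],
    [[0, 0, -0.07], 0],
    [[0, 0, -0.12], 0],
    [[0, 0, -0.14], 0],
  ],
  jaw=0,
)

```text
clock: 20.8
eef_pos: [0.4611, -0.2716, 0.3422]
ee_rot: [0.015, 1.0, -0.002, 0.002]
ft_force: [0.2, -0.3, -0.7]
gripper_width: 0.0928
```

```bash
python3 - <<'E'
from h import *
m,p,d,W=look("","w6")
c=(460.5,-271)
q=grp(W,c,45,42,60); print("cube",len(q),rect(q),np.median(q[:,2]))
for s in finder.silhouettes("square_mat","wrist")[:2]:
        print(s["conf"],s["xy"],rect(onplane(np.argwhere(s["region"])[:,::-1],m,.003)))
plan((653.5,-162,175,83.2))
E
```

```text
cube 3117 (array([ 460.3, -271.1]), array([46.1, 45.8]), -0.8) 0.04820373472892481
0.21 [419.2, 404.5] (array([ 637.2, -161.5]), array([118.2,  57.4]), -7.9)
at [ 0.4611 -0.2716  0.3411] jaw 88.24 w 0.093 t 20.9 q1,6 [-0.62 -2.16] F [-1.2  0.3 -0.2]
[[-0.1889,0.1155,-0.0009],0.0879] rows~4.4/0.6
```

>>> move_arm(
  moves=[
    [[-0.189, 0.1155, 0], 0.088],
    [[-0.189, 0.1155, 0], 0.088],
    [[-0.189, 0.1155, 0], 0.088],
    [[-0.189, 0.1155, 0], 0.088],
    [[-0.189, 0.1155, 0], 0.088],
    [[-0.189, 0.1155, 0], 0.088],
    [[-0.189, 0.1155, 0], 0.088],
    [[-0.189, 0.1155, 0], 0.088],
  ],
)

```text
clock: 21.7
eef_pos: [0.6523, -0.1625, 0.3372]
ee_rot: [0.06, 0.998, 0.0, -0.001]
ft_force: [0.4, 0.2, 0.2]
gripper_width: 0.0932
```

```bash
python3 - <<'E'
from h import *
m,p,d,W=look("","w7")
c=(653.5,-162)
q=grp(W,c,35,42,60); print("tin",len(q),rect(q),np.median(q[:,2]),cv2.minEnclosingCircle((q[:,:2]*1e3).astype(np.float32)))
for s in finder.silhouettes("long_mat","wrist")[:2]:
        print(s["conf"],s["xy"],rect(onplane(np.argwhere(s["region"])[:,::-1],m,.003)))
plan((653.5,-162,28,83.2))
E
```

```text
tin 2671 (array([ 653.8, -161.5]), array([46.2, 46. ]), 37.8) 0.048292365748713706 ((654.0260620117188, -161.33981323242188), 23.424236297607422)
0.63 [326.6, 200.6] (array([ 653.3, -162.8]), array([149.5,  56.7]), -7.0)
at [ 0.6524 -0.1625  0.3379] jaw 83.13 w 0.0927 t 21.8 q1,6 [-0.31 -1.76] F [ 0.3 -1.2  0.4]
[[-0.0010,0.0007,0.1429],-0.0013] rows~2.9/0.0
```

View pics/w7.png

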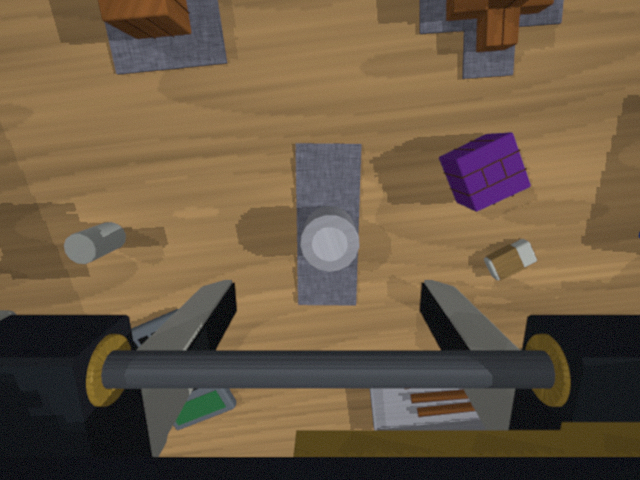

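The tin is at (330,243), centred between the jaws, and the fingers have room on both sides.

>>> move_arm(
  moves=[
    [[-0.001, 0.001, 0.04], 0],
    [[-0.001, 0.001, 0.08], 0],
    [[-0.001, 0.001, 0.11], 0],
    [[-0.001, 0.001, 0.13], 0],
    [[-0.001, 0.001, 0.142], 0],
    [[-0.001, 0.001, 0.142], 0],
    [[-0.001, 0.001, 0.142], 0],
  ],
)

```text
clock: 22.5
eef_pos: [0.6544, -0.1612, 0.197]
ee_rot: [0.06, 0.998, -0.0, 0.001]
ft_force: [0.4, -0.3, 0.8]
gripper_width: 0.0929
```

>>> move_arm(
  moves=[
    [[0, 0, 0], 0],
    [[0, 0, 0], 0],
    [[0, 0, 0], 0],
    [[0, 0, 0], 0],
    [[0, 0, 0], 0],
    [[0, 0, 0], 0],
    [[0, 0, 0], 0],
    [[0, 0, 0], 0],
  ],
  jaw=255,
)

```text
clock: 23.3
eef_pos: [0.6543, -0.1609, 0.1959]
ee_rot: [0.059, 0.998, -0.0, 0.0]
ft_force: [0.4, 0.3, 0.7]
gripper_width: 0.0461
```

```bash
python3 - <<'E'
from h import *
plan((653.5,-162,140,83.2),(646.5,169,140,77.5))
E
```

```text
at [ 0.6543 -0.1609  0.1959] jaw 83.19 w 0.0461 t 23.3 q1,6 [-0.31 -1.76] F [0.4 0.3 0.7]
[[0.0006,-0.0012,-0.1111],-0.0002] rows~2.2/0.0
[[0.0231,0.1639,-0.0000],0.0497] rows~3.3/0.3
[[0.0312,0.1626,-0.0000],0.0497] rows~3.3/0.2
```

>>> move_arm(
  moves=[
    [[0, 0, -0.02], 0],
    [[0, 0, -0.05], 0],
    [[0, 0, -0.08], 0],
    [[0, 0, -0.11], 0],
    [[0.005, 0.04, -0.11], 0.02],
    [[0.011, 0.08, -0.11], 0.05],
    [[0.017, 0.12, -0.11], 0.05],
    [[0.023, 0.16, -0.11], 0.05],
  ],
)

```text
clock: 24.1
eef_pos: [0.6501, 0.0022, 0.3059]
ee_rot: [0.085, 0.996, 0.0, -0.0]
ft_force: [-0.3, 0.6, -0.9]
gripper_width: 0.0464
```

>>> move_arm(
  moves=[
    [[0.008, 0.04, 0], 0.02],
    [[0.015, 0.08, 0], 0.05],
    [[0.023, 0.12, 0], 0.05],
    [[0.031, 0.16, 0], 0.05],
    [[0.031, 0.166, 0], 0.05],
    [[0.031, 0.166, 0], 0.05],
    [[0.031, 0.166, 0], 0.05],
    [[0.031, 0.166, 0], 0.05],
  ],
)

```text
clock: 24.9
eef_pos: [0.6479, 0.1682, 0.3058]
ee_rot: [0.11, 0.994, -0.0, -0.0]
ft_force: [-0.6, 0.6, -0.3]
gripper_width: 0.0459
```

```bash
python3 - <<'E'
from h import *
plan((646.5,169,61.5,77.5))
E
```

```text
at [0.6479 0.1682 0.3058] jaw 77.38 w 0.0459 t 24.9 q1,6 [ 0.18 -1.17] F [-0.6  0.6 -0.3]
[[0.0015,0.0005,0.0773],-0.0021] rows~1.5/0.0
```

>>> move_arm(
  moves=[
    [[0.001, 0, 0.025], 0],
    [[0.001, 0, 0.045], 0],
    [[0.001, 0, 0.06], 0],
    [[0.001, 0, 0.07], 0],
    [[0.001, 0, 0.075], 0],
    [[0.001, 0, 0.077], 0],
    [[0.001, 0, 0.077], 0],
    [[0.001, 0, 0.077], 0],
  ],
)

```text
clock: 25.7
eef_pos: [0.6469, 0.1699, 0.2297]
ee_rot: [0.109, 0.994, 0.0, 0.001]
ft_force: [0.4, 0.6, -0.8]
gripper_width: 0.046
```

>>> move_arm(
  moves=[
    [[0, 0, 0], 0],
    [[0, 0, 0], 0],
    [[0, 0, 0], 0],
    [[0, 0, 0], 0],
    [[0, 0, -0.03], 0],
    [[0, 0, -0.07], 0],
    [[0, 0, -0.11], 0],
    [[0, 0, -0.11], 0],
  ],
  jaw=0,
)

```text
clock: 26.5
eef_pos: [0.6476, 0.17, 0.345]
ee_rot: [0.109, 0.994, 0.001, 0.004]
ft_force: [1.1, 1.0, -0.5]
gripper_width: 0.0926
```

```bash
python3 - <<'E'
from h import *
m,p,d,W=look("")
q=grp(W,(647,170),35,70,90); print("tin on lid",len(q),rect(q),np.median(q[:,2]),cv2.minEnclosingCircle((q[:,:2]*1e3).astype(np.float32)))
plan((456,265,175,108.2))
E
```

```text
tin on lid 3233 (array([646.6, 170. ]), array([46.4, 46.1]), -74.6) 0.08032411801476244 ((646.9506225585938, 170.00543212890625), 23.51120948791504)
at [0.6471 0.1699 0.3419] jaw 77.47 w 0.093 t 26.55 q1,6 [ 0.19 -1.16] F [0.1 0.5 0. ]
[[0.2072,0.0513,-0.0001],-0.5364] rows~4.3/3.6
```

>>> move_arm(
  moves=[
    [[0.207, 0.051, 0], -0.536],
    [[0.207, 0.051, 0], -0.536],
    [[0.207, 0.051, 0], -0.536],
    [[0.207, 0.051, 0], -0.536],
    [[0.207, 0.051, 0], -0.536],
    [[0.207, 0.051, 0], -0.536],
    [[0.207, 0.051, 0], -0.536],
    [[0.207, 0.051, 0], -0.536],
  ],
)

```text
clock: 27.35
eef_pos: [0.4569, 0.2639, 0.3386]
ee_rot: [-0.157, 0.988, -0.0, 0.0]
ft_force: [-0.2, -0.3, -0.9]
gripper_width: 0.0931
```

```bash
python3 - <<'E'
from h import *
m,p,d,W=look("","w8")
c=(456,265)
q=grp(W,c,75,34,50); print("top",len(q),rect(q),np.median(q[:,2]))
u=np.array([np.cos(np.radians(18.2)),np.sin(np.radians(18.2))])
for lo,hi in((8,18),(25,50),(40,50)):
    q=grp(W,c,75,lo,hi)[:,:2]*1e3-c; a=q@u; b=q@[-u[1],u[0]]; print(lo,hi,len(q),"along",np.percentile(a,[0.5,99.5]).round(1),"across",np.percentile(b,[.5,99.5]).round(1))
hsv=cv2.cvtColor(p,cv2.COLOR_BGR2HSV)
g=(hsv[...,1]<70)&(abs(W[...,2]-.003)<.006)&(np.hypot(W[...,0]*1e3-456,W[...,1]*1e3-263)<62)
g=cv2.morphologyEx(g.astype(np.uint8),cv2.MORPH_OPEN,np.ones((3,3)))
pts=onplane(np.argwhere(g)[:,::-1],m,.003)[:,:2]*1000
print("round",len(pts),cv2.minEnclosingCircle(pts.astype(np.float32)),cv2.fitEllipse(cv2.convexHull(pts.astype(np.float32))[:,0]))
plan((456,265,36,108.2))
E
```

```text
top 4455 (array([455.8, 267.4]), array([104. ,  30.1]), 18.0) 0.042654776092310165
8 18 778 along [-54.5  53.4] across [-15.7  20.4]
25 50 4463 along [-51.1  51.4] across [-12.4  17.2]
40 50 3174 along [-51.2  51. ] across [-8.8 14.5]
round 4972 ((458.6850280761719, 265.284423828125), 50.3044548034668) ((458.646240234375, 265.22210693359375), (99.1850357055664, 100.11456298828125), 5.8163886070251465)
at [0.4569 0.2639 0.3386] jaw 108.07 w 0.0928 t 27.4 q1,6 [ 0.44 -1.45] F [-0.2 -0.1 -0.2]
[[0.0005,0.0013,0.1356],-0.0022] rows~2.7/0.0
```

View pics/w8.png

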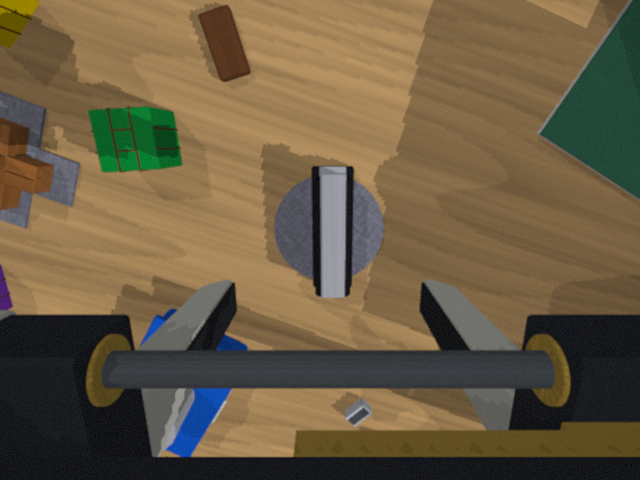

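```bash
python3 - <<'E'
from h import *
m=eyes.camera_model("scene"); d=np.load("scene0.npy"); W=cloud(d,m)
mt=eyes.camera_model("top"); Wt=cloud(np.load("top0.npy"),mt)
ww=look("")[3]
u=np.array([np.cos(np.radians(18)),np.sin(np.radians(18))]); c=np.array([455.5,266.5])
for n,w in(("scene",W),("top",Wt),("wrist",ww)):
  for lo,hi in((7,18),(24,34),(36,50)):
    q=grp(w,c,80,lo,hi)[:,:2]*1e3-c; a=q@u; b=q@[-u[1],u[0]]; k=abs(b-.5)<13; a=a[k]
    if len(a)>3: print(n,lo,hi,len(a),"along",np.sort(a)[[0,1,2,-3,-2,-1]].round(1))
p=cv2.imread("pics/scene0.png")[140:215,375:465]; a=cv2.resize(p,(540,450),interpolation=cv2.INTER_CUBIC)
q=cv2.imread("pics/w8.png")[150:310,280:385]; b=cv2.resize(q,(260,450),interpolation=cv2.INTER_CUBIC)
cv2.imwrite("pics/st.png",cv2.convertScaleAbs(np.hstack([a,b]),alpha=1.6,beta=30))
E
```

```text
scene 7 18 65 along [-55.3 -52.5 -51.4  55.1  55.4  57.1]
scene 24 34 66 along [-48.3 -46.7 -45.2  53.2  53.3  53.6]
scene 36 50 450 along [-53.4 -51.6 -51.6  52.8  52.9  53. ]
top 7 18 71 along [-55.4 -55.3 -55.2 -47.8 -47.3 -47.1]
top 24 34 6 along [-47.6 -47.1 -47.  -46.7 -46.   -4.9]
top 36 50 878 along [-52.3 -52.  -51.9  52.   52.1  52.3]
wrist 7 18 208 along [-54.6 -54.6 -54.6 -46.5 -46.5 -46.5]
wrist 24 34 6 along [-46.6 -46.6 -46.4 -46.4 -46.3 -46. ]
wrist 36 50 3936 along [-51.5 -51.5 -51.4  52.1  52.4  52.7]
```

View pics/st.png

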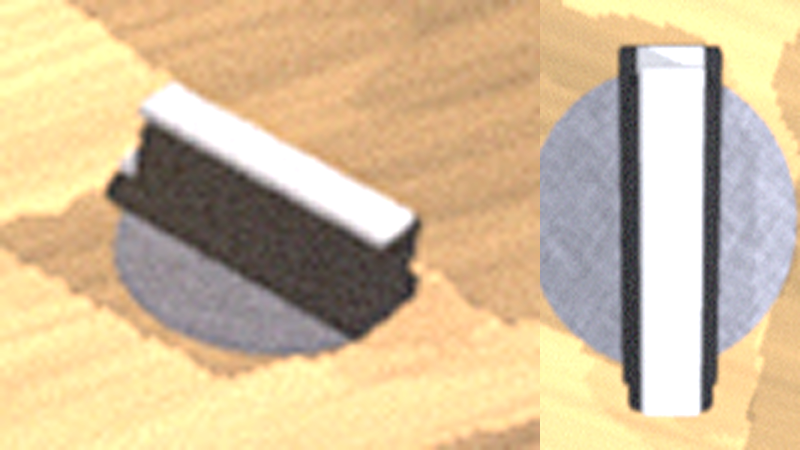

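The views show the base extending beyond the body at the −x end, while the top strip is centred over the base. So the base centre is at about (455.5, 267.4) mm, with its length at 18°.

```bash
python3 - <<'E'
from h import *
plan((455.5,267.4,36,108),(455.5,267.4,140,108),(653.4,-162.9,140,83),)
E
```

```text
at [0.4567 0.264  0.3386] jaw 108.08 w 0.0928 t 27.45 q1,6 [ 0.44 -1.45] F [-0.3 -0.8  0.2]
[[0.0001,0.0037,0.1356],0.0015] rows~2.7/0.0
[[-0.0000,0.0000,-0.1040],0.0000] rows~2.1/0.0
[[-0.0276,-0.2352,-0.0000],0.2182] rows~4.7/1.5
[[-0.0779,-0.2236,-0.0000],0.2182] rows~4.7/0.7
```

>>> move_arm(
  moves=[
    [[0, 0.0037, 0.04], 0.001],
    [[0, 0.0037, 0.08], 0.001],
    [[0, 0.0037, 0.11], 0.001],
    [[0, 0.0037, 0.128], 0.001],
    [[0, 0.0037, 0.1345], 0.001],
    [[0, 0.0037, 0.1345], 0.001],
    [[0, 0.0037, 0.1345], 0.001],
  ],
)

```text
clock: 28.15
eef_pos: [0.4551, 0.268, 0.2052]
ee_rot: [-0.157, 0.988, 0.0, 0.001]
ft_force: [0.1, 0.1, -0.4]
gripper_width: 0.093
```

```bash
python3 - <<'E'
from h import *
plan((455.5,267.4,36,108))
E
```

```text
at [0.4551 0.268  0.2052] jaw 108.09 w 0.093 t 28.15 q1,6 [ 0.44 -1.44] F [ 0.1  0.1 -0.4]
[[-0.0001,-0.0007,0.0022],0.0016] rows~0.0/0.0
```

>>> move_arm(
  moves=[
    [[0, 0, 0.001], 0],
    [[0, 0, 0.001], 0],
    [[0, 0, 0.001], 0],
    [[0, 0, 0.001], 0],
    [[0, 0, 0.001], 0],
    [[0, 0, 0.001], 0],
    [[0, 0, 0.001], 0],
    [[0, 0, 0.001], 0],
  ],
  jaw=255,
)

```text
clock: 28.95
eef_pos: [0.4546, 0.268, 0.2034]
ee_rot: [-0.157, 0.988, -0.0, -0.0]
ft_force: [-0.2, 0.2, 0.2]
gripper_width: 0.0337
```

>>> move_arm(
  moves=[
    [[0, 0, 0], 0],
    [[0, 0, 0], 0],
    [[0, 0, 0], 0],
  ],
)

```text
clock: 29.25
eef_pos: [0.4546, 0.268, 0.2034]
ee_rot: [-0.157, 0.988, -0.0, -0.0]
ft_force: [-0.1, -0.7, -0.8]
gripper_width: 0.0297
```

```bash
python3 - <<'E'
from h import *
plan((455.5,267.4,140,108),(653.4,-162.9,140,83))
E
```

```text
at [0.4546 0.268  0.2034] jaw 108.12 w 0.0297 t 29.25 q1,6 [ 0.44 -1.44] F [-0.1 -0.7 -0.8]
[[-0.0007,-0.0009,-0.1036],0.0021] rows~2.1/0.0
[[-0.0276,-0.2352,-0.0000],0.2182] rows~4.7/1.5
[[-0.0779,-0.2236,-0.0000],0.2182] rows~4.7/0.7
```

>>> move_arm(
  moves=[
    [[0, 0, -0.02], 0],
    [[0, 0, -0.05], 0],
    [[0, 0, -0.08], 0],
    [[0, 0, -0.104], 0],
    [[-0.0046, -0.039, -0.104], 0.05],
    [[-0.0092, -0.078, -0.104], 0.1],
    [[-0.0138, -0.117, -0.104], 0.15],
    [[-0.0184, -0.156, -0.104], 0.218],
  ],
)

```text
clock: 30.05
eef_pos: [0.5209, 0.1241, 0.3074]
ee_rot: [-0.048, 0.999, 0.0, -0.0]
ft_force: [0.5, 0.6, -2.0]
gripper_width: 0.0299
```

```bash
python3 - <<'E'
from h import *
plan((652.7,-162.8,140,83))
E
```

```text
at [0.5209 0.1241 0.3074] jaw 95.51 w 0.0299 t 30.05 q1,6 [ 0.15 -1.52] F [ 0.5  0.6 -2. ]
[[-0.0518,-0.1491,0.0002],0.1092] rows~3.2/0.7
[[-0.0678,-0.1426,0.0002],0.1092] rows~3.2/0.4
```

>>> move_arm(
  moves=[
    [[-0.013, -0.037, 0], 0.05],
    [[-0.026, -0.074, 0], 0.109],
    [[-0.039, -0.112, 0], 0.109],
    [[-0.052, -0.149, 0], 0.109],
    [[-0.052, -0.149, 0], 0.109],
  ],
)

```text
clock: 30.55
eef_pos: [0.5881, -0.0213, 0.3073]
ee_rot: [0.007, 1.0, -0.0, 0.0]
ft_force: [-0.4, 0.3, -0.5]
gripper_width: 0.0298
```

>>> move_arm(
  moves=[
    [[-0.017, -0.036, 0], 0.05],
    [[-0.034, -0.071, 0], 0.109],
    [[-0.051, -0.107, 0], 0.109],
    [[-0.068, -0.143, 0], 0.109],
    [[-0.068, -0.143, 0], 0.109],
    [[-0.068, -0.143, 0.04], 0.109],
    [[-0.068, -0.143, 0.07], 0.109],
    [[-0.068, -0.143, 0.07], 0.109],
  ],
)

```text
clock: 31.35
eef_pos: [0.652, -0.1602, 0.2331]
ee_rot: [0.06, 0.998, 0.001, -0.004]
ft_force: [-0.5, 0.1, -0.5]
gripper_width: 0.0299
```

>>> move_arm(
  moves=[
    [[0, 0, 0], 0],
    [[0, 0, 0], 0],
  ],
)

```text
clock: 31.55
eef_pos: [0.6539, -0.1611, 0.2395]
ee_rot: [0.06, 0.998, -0.0, 0.001]
ft_force: [-0.3, -0.1, -0.6]
gripper_width: 0.0299
```

```bash
python3 - <<'E'
from h import *
plan((652.7,-162.8,37,83))
m,p,d,W=look("","w9")
c=np.array([652.7,-162.8]); q=grp(W,c,75,60,110); print(len(q), rect(q), np.median(q[:,2]))
for s in finder.silhouettes("long_mat","wrist")[:2]:
        print(s["conf"],s["xy"],rect(onplane(np.argwhere(s["region"])[:,::-1],m,.003)))
E
```

```text
at [ 0.6539 -0.1611  0.2395] jaw 83.16 w 0.0299 t 31.55 q1,6 [-0.31 -1.76] F [-0.3 -0.1 -0.6]
[[0.0010,-0.0018,0.0355],0.0028] rows~0.7/0.0
15460 (array([ 654.5, -163.5]), array([105.5,  58.8]), -22.3) 0.07890307958361584
0.84 [321.1, 174.3] (array([ 621.9, -158.8]), array([88.7, 57.2]), -6.8)
```

View pics/w9.png

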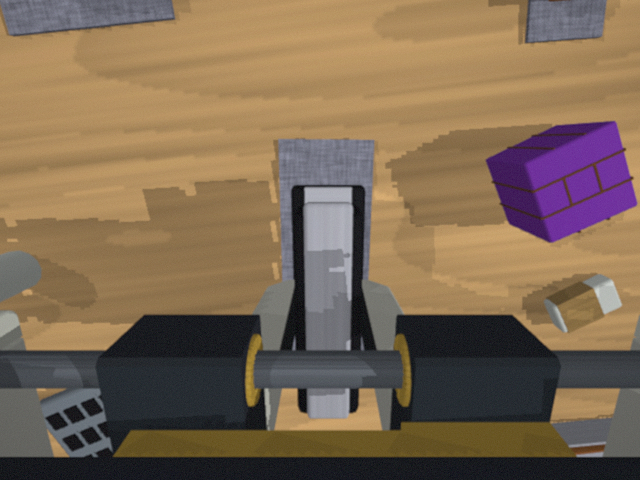

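The stapler is lined up with the long mat and parallel to its edges. I'll make a small correction and lower it.

>>> move_arm(
  moves=[
    [[0.001, -0.0017, 0], 0.002],
    [[0.001, -0.0017, 0.015], 0.002],
    [[0.001, -0.0017, 0.026], 0.002],
    [[0.001, -0.0017, 0.033], 0.002],
    [[0.001, -0.0017, 0.0355], 0.002],
    [[0.001, -0.0017, 0.0355], 0.002],
    [[0.001, -0.0017, 0.0355], 0.002],
  ],
)

```text
clock: 32.35
eef_pos: [0.652, -0.1629, 0.2027]
ee_rot: [0.061, 0.998, 0.0, -0.001]
ft_force: [-9.4, 2.5, 17.0]
gripper_width: 0.0297
```

>>> move_arm(
  moves=[
    [[0, 0, 0], 0],
    [[0, 0, 0], 0],
    [[0, 0, 0], 0],
    [[0, 0, 0], 0],
    [[0, 0, -0.03], 0],
    [[0, 0, -0.07], 0],
    [[0, 0, -0.12], 0],
    [[0, 0, -0.13], 0],
  ],
  jaw=0,
)

```text
clock: 33.15
eef_pos: [0.6531, -0.1632, 0.3379]
ee_rot: [0.061, 0.998, -0.001, 0.004]
ft_force: [0.4, 0.4, 0.7]
gripper_width: 0.089
```

```bash
python3 - <<'E'
from h import *
m,p,d,W=look("")
c=np.array([653.4,-162.9])
q=grp(W,c,75,34,60); print("stapler",len(q),rect(q),np.median(q[:,2]))
for s in finder.silhouettes("long_mat","wrist")[:2]:
        print(s["conf"],s["xy"],rect(onplane(np.argwhere(s["region"])[:,::-1],m,.003)))
plan((646.8,170,175,77.5))
E
```

```text
stapler 4505 (array([ 652.3, -162.8]), array([103.7,  30. ]), -7.2) 0.042660282736453226
0.62 [351.1, 202.7] (array([ 652.9, -162.5]), array([151.9,  56.9]), -7.5)
at [ 0.6525 -0.1631  0.3339] jaw 83.02 w 0.0924 t 33.25 q1,6 [-0.31 -1.76] F [-0.3 -0.5  0.3]
[[0.0230,0.1650,-0.0040],0.0482] rows~3.3/0.3
[[0.0310,0.1637,-0.0040],0.0482] rows~3.3/0.2
```

>>> move_arm(
  moves=[
    [[0.023, 0.165, -0.004], 0.048],
    [[0.023, 0.165, -0.004], 0.048],
    [[0.023, 0.165, -0.004], 0.048],
    [[0.023, 0.165, -0.004], 0.048],
    [[0.023, 0.165, -0.004], 0.048],
    [[0.023, 0.165, -0.004], 0.048],
  ],
)

```text
clock: 33.85
eef_pos: [0.6494, 0.0029, 0.3346]
ee_rot: [0.085, 0.996, -0.0, -0.001]
ft_force: [0.3, -0.5, 0.3]
gripper_width: 0.0931
```

>>> move_arm(
  moves=[
    [[0.031, 0.164, -0.004], 0.048],
    [[0.031, 0.164, -0.004], 0.048],
    [[0.031, 0.164, -0.004], 0.048],
    [[0.031, 0.164, -0.004], 0.048],
    [[0.031, 0.164, -0.004], 0.048],
    [[0.031, 0.164, -0.004], 0.048],
    [[0.031, 0.164, -0.004], 0.048],
  ],
)

```text
clock: 34.55
eef_pos: [0.647, 0.1683, 0.3397]
ee_rot: [0.11, 0.994, -0.0, -0.0]
ft_force: [0.3, 0.0, 0.0]
gripper_width: 0.093
```

```bash
python3 - <<'E'
from h import *
plan((646.8,170,61,77.5))
E
```

```text
at [0.647  0.1683 0.3397] jaw 77.4 w 0.093 t 34.55 q1,6 [ 0.18 -1.17] F [0.3 0.  0. ]
[[0.0005,0.0016,0.1117],-0.0017] rows~2.2/0.0
```

>>> move_arm(
  moves=[
    [[0.0005, 0.0016, 0.04], 0],
    [[0.0005, 0.0016, 0.07], 0],
    [[0.0005, 0.0016, 0.095], 0],
    [[0.0005, 0.0016, 0.106], 0],
    [[0.0005, 0.0016, 0.111], 0],
    [[0.0005, 0.0016, 0.111], 0],
    [[0.0005, 0.0016, 0.111], 0],
  ],
)

```text
clock: 35.25
eef_pos: [0.6469, 0.1719, 0.2303]
ee_rot: [0.109, 0.994, 0.0, 0.001]
ft_force: [0.0, 0.3, -0.1]
gripper_width: 0.093
```

>>> move_arm(
  moves=[
    [[0, 0, 0], 0],
    [[0, 0, 0], 0],
    [[0, 0, 0], 0],
    [[0, 0, 0], 0],
    [[0, 0, 0], 0],
    [[0, 0, 0], 0],
    [[0, 0, 0], 0],
    [[0, 0, 0], 0],
  ],
  jaw=255,
)

```text
clock: 36.05
eef_pos: [0.6464, 0.1721, 0.229]
ee_rot: [0.109, 0.994, -0.0, 0.0]
ft_force: [0.5, -0.0, 0.8]
gripper_width: 0.0462
```

```bash
python3 - <<'E'
from h import *
plan((646.8,170,140,77.5),(458.5,265,140,77.5))
E
```

```text
at [0.6464 0.1721 0.229 ] jaw 77.52 w 0.0462 t 36.05 q1,6 [ 0.19 -1.16] F [ 0.5 -0.   0.8]
[[-0.0008,-0.0020,-0.0780],0.0004] rows~1.6/0.0
[[0.2044,0.0520,-0.0000],0.0000] rows~4.2/0.0
```

>>> move_arm(
  moves=[
    [[0, 0, -0.02], 0],
    [[0, 0, -0.05], 0],
    [[0, 0, -0.078], 0],
    [[0, 0, -0.078], 0],
    [[0.04, 0.01, -0.078], 0],
    [[0.08, 0.02, -0.078], 0],
    [[0.12, 0.03, -0.078], 0],
    [[0.16, 0.04, -0.078], 0],
  ],
)

```text
clock: 36.85
eef_pos: [0.4971, 0.2461, 0.3059]
ee_rot: [0.109, 0.994, -0.0, -0.001]
ft_force: [-0.0, 0.2, -0.5]
gripper_width: 0.0466
```

>>> move_arm(
  moves=[
    [[0.03, 0.007, 0], 0],
    [[0.0435, 0.01, 0], 0],
    [[0.0435, 0.01, 0.03], 0],
    [[0.0435, 0.01, 0.06], 0],
    [[0.0435, 0.01, 0.09], 0],
    [[0.0435, 0.01, 0.09], 0],
    [[0.0435, 0.01, 0.09], 0],
    [[0.0435, 0.01, 0.09], 0],
  ],
)

```text
clock: 37.65
eef_pos: [0.4592, 0.265, 0.2182]
ee_rot: [0.109, 0.994, 0.0, 0.001]
ft_force: [-0.2, 0.3, -0.5]
gripper_width: 0.0461
```

```bash
python3 - <<'E'
from h import *
plan((458.6,265.2,30.6,77.5))
m,p,d,W=look("")
hsv=cv2.cvtColor(p,cv2.COLOR_BGR2HSV)
g=(hsv[...,1]<70)&(abs(W[...,2]-.003)<.006)&(np.hypot(W[...,0]*1e3-456,W[...,1]*1e3-263)<62)
g=cv2.morphologyEx(g.astype(np.uint8),cv2.MORPH_OPEN,np.ones((3,3)))
pts=onplane(np.argwhere(g)[:,::-1],m,.003)[:,:2]*1000
print("round",len(pts),cv2.minEnclosingCircle(pts.astype(np.float32)))
E
```

```text
at [0.4592 0.265  0.2182] jaw 77.51 w 0.0461 t 37.65 q1,6 [ 0.44 -0.92] F [-0.2  0.3 -0.5]
[[0.0006,0.0000,0.0206],0.0001] rows~0.4/0.0
round 11378 ((458.135498046875, 265.2713928222656), 50.1612434387207)
```

>>> move_arm(
  moves=[
    [[0.0006, 0, 0.01], 0],
    [[0.0006, 0, 0.016], 0],
    [[0.0006, 0, 0.019], 0],
    [[0.0006, 0, 0.0195], 0],
    [[0.0006, 0, 0.0195], 0],
    [[0.0006, 0, 0.0195], 0],
  ],
)

```text
clock: 38.3
eef_pos: [0.458, 0.2651, 0.1976]
ee_rot: [0.109, 0.994, 0.0, 0.0]
ft_force: [0.1, -0.4, -0.5]
gripper_width: 0.046
```

>>> move_arm(
  moves=[
    [[0, 0, 0], 0],
    [[0, 0, 0], 0],
    [[0, 0, 0], 0],
    [[0, 0, 0], 0],
    [[0, 0, -0.03], 0],
    [[0, 0, -0.07], 0],
    [[0, 0, -0.12], 0],
    [[0, 0, -0.14], 0],
  ],
  jaw=0,
)

```text
clock: 39.1
eef_pos: [0.4584, 0.2653, 0.3416]
ee_rot: [0.109, 0.994, 0.001, 0.002]
ft_force: [0.3, 0.5, -1.5]
gripper_width: 0.0928
```

```bash
python3 - <<'E'
from h import *
m,p,d,W=look("")
q=grp(W,(458.5,265),35,42,60); print("tin",len(q),rect(q),np.median(q[:,2]),cv2.minEnclosingCircle((q[:,:2]*1e3).astype(np.float32)))
plan((250,400,240,77.5))
E
```

```text
tin 2600 (array([458.8, 265. ]), array([46.1, 46. ]), -60.1) 0.048341467859570775 ((458.88482666015625, 265.1190185546875), 23.413074493408203)
at [0.4587 0.2655 0.3431] jaw 77.53 w 0.0927 t 39.15 q1,6 [ 0.44 -0.92] F [2.3 0.6 3.6]
[[0.2328,0.0863,-0.0639],0.0005] rows~5.1/0.0
```

The tin is centred on its mat. I'll move the arm clear and check everything once more with the top camera.

>>> move_arm(
  moves=[
    [[0.233, 0.086, -0.064], 0],
    [[0.233, 0.086, -0.064], 0],
    [[0.233, 0.086, -0.064], 0],
    [[0.233, 0.086, -0.064], 0],
    [[0.233, 0.086, -0.064], 0],
    [[0.233, 0.086, -0.064], 0],
    [[0.233, 0.086, -0.064], 0],
    [[0.233, 0.086, -0.064], 0],
  ],
)

```text
clock: 39.95
eef_pos: [0.2496, 0.3989, 0.4008]
ee_rot: [0.109, 0.994, -0.0, -0.0]
ft_force: [-0.3, 0.1, -0.3]
gripper_width: 0.0933
```

```bash
python3 - <<'E'
from h import *
m=eyes.camera_model("top"); p,d=eyes.capture("top"); cv2.imwrite("pics/top1.png",p); W=cloud(d,m)
for n,c,rad,lo,hi in(("cube",(460.5,-272),45,42,60),("cross",(487,-16),45,16,29),("stapler",(653,-164),75,34,60),("tin",(458,264),35,42,60)):
    q=grp(W,c,rad,lo,hi); print(n,len(q),rect(q),np.median(q[:,2]).round(4))
for n in("square_mat","long_mat","cross_mat","round_mat"):
    for s in finder.silhouettes(n,"top")[:1]: print(n,round(s["conf"],2),rect(onplane(np.argwhere(s["region"])[:,::-1],m,.003)))
q=grp(W,(646,170),60,38,120); print("on lid",len(q),"state",cur()[2]["clock"])
E
```

```text
cube 735 (array([ 460.7, -272.5]), array([45.8, 45.7]), 87.5) 0.0473
cross 706 (array([488. , -16.8]), array([65.8, 65.7]), -46.8) 0.0222
stapler 934 (array([ 652.1, -164.3]), array([104.4,  30.1]), -6.8) 0.0412
tin 609 (array([459.1, 262.8]), array([46.1, 46. ]), 37.3) 0.0473
square_mat 0.79 (array([ 459.5, -272. ]), array([93.5, 90.8]), -1.4)
long_mat 0.62 (array([ 652.5, -164.7]), array([151. ,  57.4]), -7.5)
cross_mat 0.84 (array([487.8, -17. ]), array([101.2, 100.5]), 41.4)
round_mat 0.67 (array([458.7, 262.6]), array([98.7, 97.5]), 2.1)
on lid 11 state 40.2
```

View pics/top1.png

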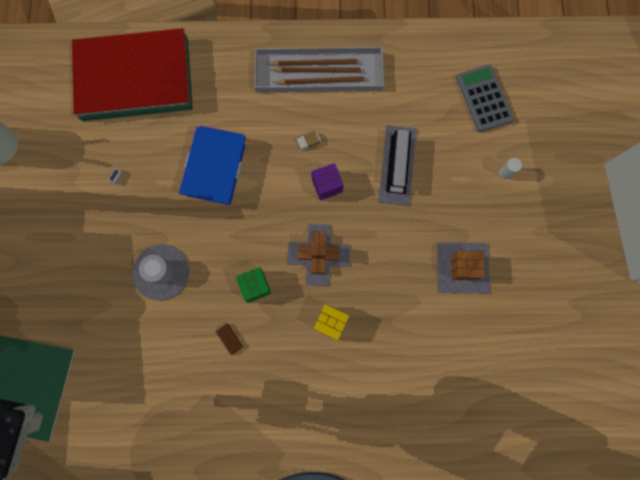

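The top view shows each thing on its own mat: tin (155,270), cross (319,253), stapler (399,162), cube (467,265). The lid (213,165) is clear. Every offset is about 1 mm.

```bash
python3 -c "
from cell import r; print(r.job_done())"
```

```text
the job is handed in; nothing more can be done
None
```

All four things are on their own mats, the lid is empty, and I handed the job in at about 40 s. I moved the cube to the lid, the cross to its mat and the cube to the square mat. Then I moved the tin to the lid, the stapler to the long mat and the tin to the round mat.

**Last checks:** the final top-camera check put each thing upright and within about 1.5 mm of its mat's centre. The cube, stapler and cross were within about 2° of their mats. Nothing else was moved, and the gripper was open and well clear.

**Disagreements:**
- The top and wrist cameras differed by a steady 1–2 mm sideways, within the stated calibration. I went by the wrist camera, which agreed with the arm's own position.
- The stapler met its mat slightly early, reading about 20 N at the wrist, well under the limits.
- On the second pick from the lid, the jaws shifted the tin about 2 mm, but it was still centred on its mat afterwards.
- In the last check, 11 stray depth points read above the lid. The picture shows nothing there.

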